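Run down the loose wing nut on the bread slicing guide

ROBOT

A 6-joint arm with a two-finger parallel gripper is mounted at the origin on the work surface. World frame = base frame: x ahead of the robot, y to its left, z up, the work surface at z = 0. Lengths are in m, angles in degrees, forces in N, time in s.
With the tool pointing down it reaches from about 0.275 to 0.775 m from the base axis. Payload 14.6 kg.
Tool frame: the origin (TCP) lies between the finger pads; the fingertips stand 25 mm ahead of it and the grasp point (between the pads) lies 6 mm ahead of it (tip_reach is the distance from the TCP to the fingertips, in m); z points along the fingers, y is the line along which they close (so a half turn about z gives the same grasp; the last joint's range is limited). The gripper opens to 85 mm and grips with 20 to 120 N. Pads are 22 mm wide; open, the fingers measure 114 mm over their backs; the gripper's body (76 mm by 85 mm) begins 54 mm behind the grasp point. The pads swing forward as they close: fully open they stand 13 mm farther back than shut.
Start: joints at [59.112, 15.075, -2.767, 72.158, 0, 81.102], TCP at [0.197, 0.487, 0.256] pointing down, gripper open.
Joint ranges: [-151.79, 151.79], [-50.71, 97.33], [-67.44, 78.34], [-121.81, 120.89], [-77.56, 73.72], [-180, 180]. Speed limits (degrees/s): [108.29, 108.29, 147.25, 159.86, 180, 180].

INTERFACE

Orientations are given as [roll, pitch, yaw] about the fixed x, y, z axes, in that order (R = Rz(yaw) Ry(pitch) Rx(roll)).
In Python, from rig import * gives the robot as it stands. The module is installed in compiled form; this text tells all that it offers.
- The arm moves only by the shell command python3 -m handwheel 'ROWS' [OPENING] [FORCE]. ROWS is JSON, a list of rows, each a list of 6 numbers: the shift along the tool's x, y, z in cm, then the turn, a rotation vector about the tool's x, y, z in rad. A call has 1 to 8 rows; each row is the pose to reach, as a shift and turn from the pose commanded when the call began, along the tool's axes at that moment; what a row does not reach only later rows make up. A row lasts 1/8 s, in which the tool goes at most 62.5 mm and 10.7 degrees, less where a joint would pass 70% of its speed; a pose out of reach is approached as far as the arm can. A call with a gripper value outside its range is refused whole. OPENING is the finger opening in cm, from 0 to 8.54, set as the call begins (- or left out, the last holds). The fingers move at their own pace and stop on an object; FORCE is the grip in N (left out, the last holds). Time passes only in rows, so rows that repeat a pose let the fingers close. It gives the time, the measured TCP pose, the force, the opening and the grip force at its end, in the units of the state.
- get_state(): the state, without advancing time (a new reading comes with each control period).
- get_image(name): name is "scene" or "top" or "wrist"; returns a dict with "image" (420x560x3 uint8, red, green, blue), "fovy" (degrees; the focal length in pixels is half the picture's height over the tangent of half this angle, whatever the lens; pixels are square), "cx", "cy" (the principal point, pixels), "D" ([k1, k2, p1, p2, k3] as OpenCV has them; the pictures are not rectified), "rvec" (rotation vector, rad) and "tvec" (3), from world to camera coordinates, as OpenCV has them. Camera axes: x right, y down, z forward; pixel columns grow to the right and rows downward; lengths in m; the calibration is good to about 2 mm. A picture is of the moment at which its call begins. There is no depth.
- sign_off(): hands the job in; it is judged then, once.
Trained networks look in the newest picture that a camera, given by its name, has taken for a name from the list of things; names that differ only in an ending like _2 or _b are one class to them, and where a whole thing is asked for, a point or a joint stands for the part that bears it (a point fixed in the world has none). Each returns a list of dicts, best first, with "score" (0 to 1); they miss things now and then, are a little off and sometimes report something else, mostly with a low value. They report only what shows in the picture. A call takes as long as a camera call. They do not tell look-alikes from the thing itself.
- look_for(name, camera): "at" ([column, row] in pixels, amid what is visible of it).
- outline_of(name, camera): "pixels" (420x560 bool, what is visible of it) and "at" ([column, row] in pixels, amid what is visible of it).
- pinpoint(name, camera): "at" ([column, row] in pixels: a listed point, or the origin of a listed thing).
The state is a dict: "t": time; "joints": joint angles; "joint_vel": joint speeds; "tau": joint torques, N m; "tcp_pos": TCP position; "orientation": TCP orientation; "force": force on the tool from outside, world axes, zero at the start; "moment": the same for the moment, N m; "opening": finger opening in m; "grip_force": force on a finger pad.
Only numpy, scipy, OpenCV 4.12 (cv2) and the standard library are available. Lean on these libraries where they do the work, as an engineer would, in place of code of your own. Each camera call takes 0.05 s, during which the arm holds its last target. There are 200 camera calls.

TASK

The red wing nut that clamps the end stop of the bread slicing guide has been left loose. Without gripping it, push its wings round clockwise with a fingertip, one stroke after another, until it is down tight and will turn no further, and then leave it alone. Do not lift or shove the guide out of its place, do not pinch or force the nut, and leave the pepper mill, the vitamin bottle and the spice jar standing where they are.

Things in the scene. Friction and masses are not known exactly. Their poses are not given: they have to be found in the camera images.
- guide: Bread slicing guide of pale wood, 1.6 kg, loose on the counter on four rubber feet. Origin: centre of its underside, on the counter; z up, y along its length. Base 150 (x) by 340 (y) mm, top 24 mm above the counter. Two pairs of knife posts at x +-64, y 10 mm (18 by 31 mm a pair) reach 116 mm above the counter; a loaf rail along x 67 mm, y 82 to 168 mm, reaches 64 mm.
- stud_foot (a point): Where the steel stud (9 mm thick, 33 mm tall, vertical) stands on the end stop's darker foot plate: guide x 0, y -69 mm, 36 mm above the counter. Axes as the guide's. The flat foot plate covers guide x -55 to 55, y -130 to -27 mm, with nothing else on it. The stop is keyed to the base and does not slide, even while the nut is loose.
- stop_top (a point): Middle of the top edge of the end stop's upright plate, 86 mm above the counter: 110 mm (x) by 12 mm (y), rising from the foot plate's +y end; its face nearer the stud is 42 mm from the stud's axis. Axes as the guide's.
- nut_washer: Steel washer, 25 mm across, 2 mm thick, on the stud under the wing nut; it rides up and down with the nut without turning. Origin: on the stud's axis, at the washer's underside; axes as the guide's. Seated tight the underside lies on the foot plate, 36 mm above the counter; loose it is up to 3.4 mm higher. The nut is carried by it.
- wing_nut (a joint): Turn of the wing nut, rad: grows as it turns clockwise from above (tightening), sinking 2.5 mm a turn. 9.0 = seated tight on its stop (gives about 0.2 rad more if pushed, then springs back). Starts at 0.5 to 3.5. Turns easily (0.02 N m, 1 N at a wing), stays where left. At value q one wing points along the guide's x axis turned by -q about z, the other opposite.
- wing_tip (a point): Point near the outer end of one wing of the red plastic wing nut, mid-thickness, 32 mm from the stud's axis, 24 mm above the washer's underside; its x axis points outward along the wing, z up. Hub 24 mm across, 18 mm tall on the washer; two opposite wings, 7 mm thick, reach from the hub to 36 mm from the axis and lie 9 to 35 mm above the washer's underside.
- pepper_mill: turned wooden pepper mill, 56 mm across, 170 mm tall, standing loose near the guide; origin at the centre of its underside, z up.
- vitamin_bottle: white bottle with a blue label and blue cap, 56 mm across, 100 mm tall, standing loose near the guide; origin at the centre of its underside, z up.
- spice_jar: small amber glass jar with a green label and black cap, 44 mm across, 90 mm tall, standing loose near the guide; origin at the centre of its underside, z up.
Not all that is in view belongs to the job. Several things have the shape of the pepper_mill; the one meant has the colours described above.

How it is judged:
By the outcome, as a careful person would: the job done as asked, in the order asked, and still so for the second after the job is handed in, with the robot touching nothing.
It also fails if it takes over 58 s, if anything falls off the work surface, if the arm or the gripper's body presses on something with over 40 N, if the wrist force passes 120 N, or if a joint passes its speed limit or range.

## Working session

There is one attempt and no reset: what is moved stays moved. The work goes in short steps, Python scripts to look and compute and a shell command to move; the robot and the scene stay as the last step left them, time stands still between calls to the robot, and variables do not carry over. Pictures are saved under pics/ and viewed, at most 10 in all, crops included, and the job is handed in when it is done.

```bash
mkdir -p pics
cat > h.py <<'E'
from rig import *
import numpy as np, cv2
from scipy.spatial.transform import Rotation as R
def cam(n):
    g=get_image(n); f=210/np.tan(np.radians(g['fovy'])/2)
    g['K']=np.array([[f,0,g['cx']],[0,f,g['cy']],[0,0,1.]]); g['Rm']=cv2.Rodrigues(np.array(g['rvec'],float))[0]; return g
def ray(g,uv):
    p=cv2.undistortPoints(np.array([[uv]],float),g['K'],np.array(g['D'],float))[0,0]
    d=g['Rm'].T@np.array([p[0],p[1],1]); c=-g['Rm'].T@np.array(g['tvec'],float).ravel(); return c,d
def atz(g,uv,z):
    c,d=ray(g,uv); return c+d*(z-c[2])/d[2]
def proj(g,P):
    return cv2.projectPoints(np.array(P,float).reshape(-1,3),np.array(g['rvec'],float),np.array(g['tvec'],float),g['K'],np.array(g['D'],float))[0].reshape(-1,2)
def save(g,n): cv2.imwrite('pics/'+n+'.png',g['image'][:,:,::-1])
E
python3 - <<'E'
from h import *
np.set_printoptions(precision=3,suppress=True)
Z={'guide':0,'stud_foot':.036,'stop_top':.086,'nut_washer':.038,'wing_tip':.062,'pepper_mill':0,'vitamin_bottle':0,'spice_jar':0}
ims=[]
for n in('scene','top'):
    g=cam(n);ims.append(g['image'])
    for k,z in Z.items():
        for r in pinpoint(k,n)[:3]:
            if r['score']>.2: print(n,k,round(r['score'],2),np.array(r['at']),atz(g,r['at'],z))
    save(g,n+'0')
s=get_state();print(s['t'],s['tcp_pos'],s['orientation'],s['opening'],s['force'])
cv2.imwrite('pics/both.png',cv2.resize(np.vstack(ims)[:,:,::-1],None,fx=.71,fy=.71))
E
```

```text
scene guide 0.94 [283.8 198.8] [0.548 0.078 0.   ]
scene stud_foot 0.56 [252.3 202. ] [0.522 0.011 0.036]
scene stop_top 0.84 [276.1 173.6] [0.548 0.052 0.086]
scene nut_washer 0.56 [253.9 202.9] [0.527 0.009 0.038]
scene wing_tip 0.48 [247.1 205.8] [ 0.535 -0.021  0.062]
scene pepper_mill 0.68 [171.4 285. ] [ 0.494 -0.187  0.   ]
scene pepper_mill 0.66 [118.1 269.3] [ 0.396 -0.211  0.   ]
scene pepper_mill 0.56 [232.9 318.4] [ 0.616 -0.183  0.   ]
scene vitamin_bottle 0.61 [234.1 152.6] [0.386 0.14  0.   ]
scene spice_jar 0.88 [324.8 279. ] [ 0.702 -0.044  0.   ]
top guide 0.73 [220.5 243.2] [0.549 0.073 0.   ]
top stud_foot 0.65 [253.8 249.9] [0.534 0.01  0.036]
top stop_top 0.93 [224.4 241.3] [0.545 0.056 0.086]
top nut_washer 0.82 [256.7 251.8] [0.531 0.005 0.038]
top wing_tip 0.71 [276.  245.2] [ 0.54  -0.029  0.062]
top pepper_mill 0.8 [379.  327.5] [ 0.398 -0.21   0.   ]
top pepper_mill 0.65 [361.3 206.6] [ 0.615 -0.186  0.   ]
top vitamin_bottle 0.86 [182.8 331.3] [0.393 0.138 0.   ]
top spice_jar 0.87 [287.7 159.7] [ 0.705 -0.051  0.   ]
0.9 [0.197 0.487 0.256] [-179.999    0.001  158.01 ] 0.08552431901587948 [-0.749  0.311 -0.841]
```

View pics/both.png

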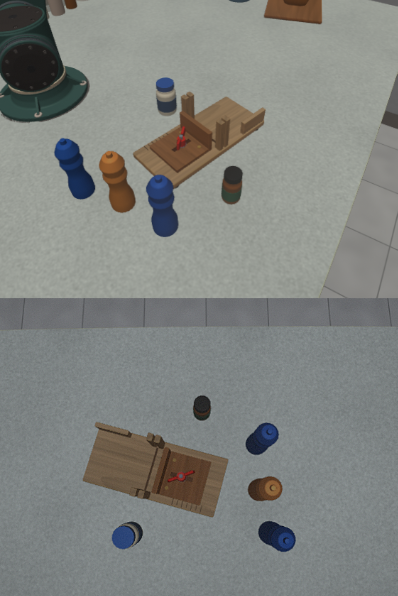

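```bash
python3 -m handwheel '[[-4.5,-3.2,0,0,0,0.17],[-9,-6.4,0,0,0,0.34],[-13.5,-9.6,0,0,0,0.51],[-18,-12.8,0,0,0,0.68],[-22.5,-16,0,0,0,0.85],[-27,-19.2,0,0,0,1.02],[-31.5,-22.4,0,0,0,1.19],[-36,-25.6,0,0,0,1.36]]' 0 20
```

```text
t: 1.9
tcp_pos: [0.4353, 0.1129, 0.2565]
orientation: [180.0, -0.0, 79.8]
force: [1.4, 0.4, 0.0]
opening: 0.0001
grip_force: 0.0
```

```bash
python3 -m handwheel '[[-5,4,0,0,0,0],[-10,8,0,0,0,0.05],[-10,8,0,0,0,0.05]]'
python3 - <<'E'
from h import *
np.set_printoptions(precision=4,suppress=True)
Z={'guide':0,'stud_foot':.036,'stop_top':.086,'nut_washer':.038,'wing_tip':.062}
g=cam('wrist');save(g,'w1')
for k,z in Z.items():
    for r in pinpoint(k,'wrist')[:3]:
        if r['score']>.2: print(k,round(r['score'],2),np.array(r['at']),atz(g,r['at'],z))
s=get_state();print(s['t'],s['tcp_pos'],s['orientation'],s.get('tip_reach'))
E
```

```text
t: 2.28
tcp_pos: [0.4976, -0.0009, 0.2558]
orientation: [-180.0, 0.0, 76.9]
force: [-0.8, -0.1, -0.5]
opening: -0.0003
grip_force: 0.0
guide 0.87 [305.9 111.4] [0.5485 0.0762 0.    ]
stud_foot 0.78 [303.6 171.5] [0.5291 0.0109 0.036 ]
stop_top 0.73 [314.8 130.6] [0.5451 0.0545 0.086 ]
nut_washer 0.91 [310.9 171.1] [0.5372 0.0098 0.038 ]
wing_tip 0.75 [324.6 202.7] [ 0.5433 -0.0237  0.062 ]
2.575 [0.4956 0.0034 0.2565] [179.9922  -0.0051  77.3216] None
```

View pics/w1.png

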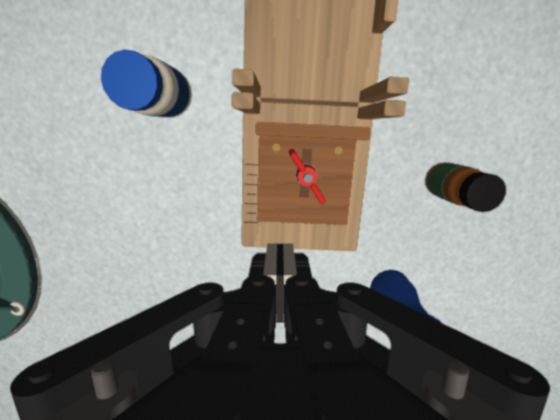

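```bash
cat > fit.py <<'E'
from h import *
from scipy.optimize import least_squares
np.set_printoptions(precision=4,suppress=True)
def red(g):
    im=g['image'].astype(int); m=((im[...,0]>110)&(im[...,0]>2*im[...,1])&(im[...,0]>2*im[...,2])).astype(np.uint8)
    n,l,st,_=cv2.connectedComponentsWithStats(m)
    k=1+np.argmax(st[1:,4]); return l==k
def nutmask(g,x,y,th,h):   # h = washer underside height
    m=np.zeros((420,560),np.uint8)
    def hull(P): cv2.fillConvexPoly(m,cv2.convexHull(np.round(proj(g,P)*16).astype(np.int32)),1,shift=4)
    a=np.linspace(0,2*np.pi,24); c=.012
    hull([[x+c*np.cos(t),y+c*np.sin(t),h+z] for t in a for z in(.002,.018)])
    u=np.array([np.cos(th),np.sin(th)]);v=np.array([-u[1],u[0]])
    for s in(1,-1): hull([[*(np.array([x,y])+s*u*r+v*w),h+z] for r in(.011,.036) for w in(-.0035,.0035) for z in(.009,.035)])
    return m
def angle(g,xy,h):
    M=cv2.GaussianBlur(red(g).astype(np.float32),(0,0),1); best=None
    for th in np.radians(np.arange(0,180,2)):
        e=((cv2.GaussianBlur(nutmask(g,*xy,th,h).astype(np.float32),(0,0),1)-M)**2).sum()
        if best is None or e<best[0]: best=(e,th)
    from scipy.optimize import minimize
    f=lambda p:((cv2.GaussianBlur(nutmask(g,p[0],p[1],p[2],h).astype(np.float32),(0,0),1)-M)**2).sum()
    r=minimize(f,[*xy,best[1]],method='Nelder-Mead',options=dict(initial_simplex=[[*xy,best[1]],[xy[0]+.003,xy[1],best[1]],[xy[0],xy[1]+.003,best[1]],[*xy,best[1]+.1]]))
    return r.x,r.fun,red(g).sum()
E
cat > run1.py <<'E'
from fit import *
model={'guide':(0,0,0),'stud_foot':(0,-.069,.036),'stop_top':(0,-.021,.086)}
obs=[]
G={}
for n in('wrist','top','scene'):
    g=G[n]=cam(n)
    for k in model:
        r=pinpoint(k,n)
        if r and r[0]['score']>.4: obs.append((n,k,r[0]['at'],model[k]))
obs+=[('wrist','corner',(244,247),(-.075,-.170,.024)),('wrist','corner',(356,250),(.075,-.170,.024))]
def w(p,m):
    c,s=np.cos(p[2]),np.sin(p[2]); return [p[0]+c*m[0]-s*m[1],p[1]+s*m[0]+c*m[1],m[2]]
def res(p): return np.concatenate([(proj(G[n],w(p,m))[0]-a) for n,k,a,m in obs])
r=least_squares(res,[.549,.075,-.22],loss='soft_l1',x_scale=[.01,.01,.1])
p=r.x; print('guide',p[:2],np.degrees(p[2])); 
for o,e in zip(obs,res(p).reshape(-1,2)): print(o[0],o[1],e)
S=np.array(w(p,(0,-.069,0))[:2]); print('stud',S)
for n in G:
    x,e,na=angle(G[n],S,.0385); a=np.degrees(x[2]-p[2]); print(n,x[:2],'world wing',np.degrees(x[2]),'guide',a,'q mod pi',np.radians(-a)%np.pi,e,na)
E
python3 run1.py
```

```text
guide [0.5474 0.0746] -15.090860523074948
wrist guide [ 0.1068 -0.2314]
wrist stud_foot [-2.7918  0.5619]
wrist stop_top [-0.1645 -1.3665]
scene guide [1.9531 0.089 ]
scene stud_foot [0.0817 2.7733]
scene stop_top [ 2.6451 -3.2468]
wrist corner [-1.1966  3.9387]
wrist corner [2.478 5.406]
stud [0.5295 0.008 ]
wrist [0.5308 0.0083] world wing 109.90318068639631 guide 124.99404120947126 q mod pi 0.9600350891110443 142.9031219482422 540Traceback (most recent call last):
  File "run1.py", line 19, in <module>
    x,e,na=angle(G[n],S,.0385); a=np.degrees(x[2]-p[2]); print(n,x[:2],'world wing',np.degrees(x[2]),'guide',a,'q mod pi',np.radians(-a)%np.pi,e,na)
           ~~~~~^^^^^^^^^^^^^^
  File "fit.py", line 17, in angle
    M=cv2.GaussianBlur(red(g).astype(np.float32),(0,0),1); best=None
                       ~~~^^^
  File "fit.py", line 7, in red
    k=1+np.argmax(st[1:,4]); return l==k
        ~~~~~~~~~^^^^^^^^^^
    return _wrapfunc(a, 'argmax', axis=axis, out=out, **kwds)
    return bound(*args, **kwds)
ValueError: attempt to get argmax of an empty sequence
```

```bash
python3 -m handwheel '[[1,3,4,0,0,0],[2,6.2,8,0,0,0],[2,6.2,12,0,0,0],[2,6.2,14,0,0,0],[2,6.2,14,0,0,0]]'
python3 - <<'E'
from h import *
g=cam('wrist')
im=g['image'].copy()
s=get_state();print(s['tcp_pos'],s['orientation'],s['force'])
p=np.array(s['tcp_pos']);Rm=R.from_euler('xyz',s['orientation'],degrees=True).as_matrix()
for dx,dy in((0,0),(.011,.0145),(.011,-.0145)): 
    uv=proj(g,p+Rm@[dx,dy,.025])[0]; print(uv); cv2.circle(im,tuple(int(v) for v in uv),2,(0,255,0),-1)
uv=proj(g,[.5305,.008,.069])[0]; cv2.circle(im,tuple(int(v) for v in uv),2,(0,255,255),-1)
cv2.imwrite('pics/w2.png',cv2.resize(im[120:420,80:480,::-1],None,fx=2,fy=2))
E
```

```text
t: 3.8
tcp_pos: [0.5602, 0.0082, 0.1151]
orientation: [-179.8, 0.0, 77.2]
force: [-0.2, 0.2, 0.3]
opening: 0.0001
grip_force: 0.0
[0.56091431 0.00813333 0.11636056] [-1.79959317e+02  3.79413874e-03  7.72204079e+01] [-0.43702005 -0.03195518 -0.13692914]
[279.89770861 260.04871015]
[308.00653726 240.51829454]
[251.79915638 240.47305993]
```

View pics/w2.png

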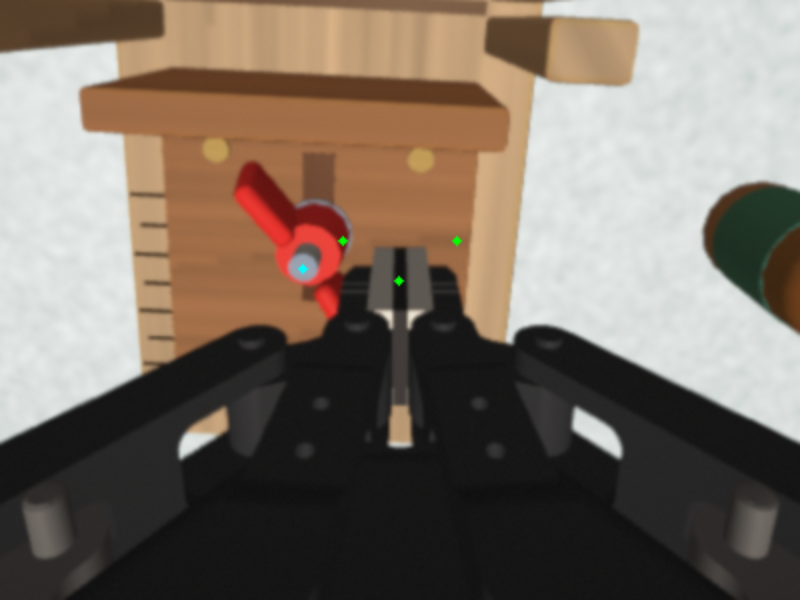

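```bash
python3 -m handwheel '[[0,0,1.5,0,0,0],[0,0,3,0,0,0],[0,0,3,0,0,0],[-0.68,-0.16,3,0,0,0],[-1.3,-0.25,3,0,0,0],[-1.86,-0.42,3,0,0,0],[-2.38,-0.75,3,0,0,0],[-2.82,-1.16,3,0,0,0]]'
python3 - <<'E'
from h import *
g=cam('wrist');s=get_state();print(s['tcp_pos'],s['orientation'],s['force'])
cv2.imwrite('pics/w3.png',g['image'][120:420,80:480,::-1])
E
```

```text
t: 4.85
tcp_pos: [0.5432, -0.0171, 0.0864]
orientation: [180.0, -0.0, 77.2]
force: [0.7, -0.4, -0.3]
opening: -0.0
grip_force: 0.4
[ 0.54260364 -0.01730313  0.08632733] [-1.79984426e+02  9.33184979e-03  7.72078508e+01] [0.44460836 0.57625745 0.54269288]
```

View pics/w3.png

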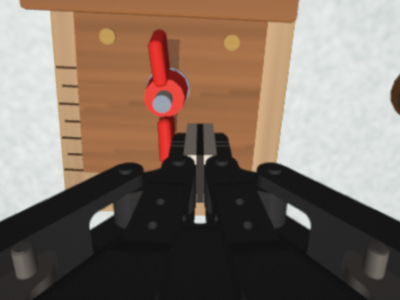

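```bash
python3 -m handwheel '[[-0.49,-0.84,0,0,0,0],[-0.66,-1.8,0,0,0,0],[-0.49,-2.76,0,0,0,0],[0,-3.6,0,0,0,0],[0.74,-4.22,0,0,0,0],[1.65,-4.56,0,0,0,0],[2.38,-4.59,0,0,0,0],[2.38,-4.59,0,0,0,0]]'
python3 - <<'E'
from fit import *
g=cam('wrist');s=get_state();print(s['tcp_pos'],s['orientation'],s['force'])
x,e,n=angle(g,(.5305,.008),.038);print(x[:2],np.degrees(x[2]),e,n)
cv2.imwrite('pics/w4.png',g['image'][120:420,80:480,::-1])
E
```

```text
t: 5.9
tcp_pos: [0.5041, 0.0172, 0.0862]
orientation: [-180.0, -0.0, 77.3]
force: [-0.8, -1.0, -0.1]
opening: -0.0001
grip_force: 0.1
[0.5041 0.0169 0.0862] [-179.9938   -0.0079   77.2614] [ 0.0359 -0.497   0.7217]
[0.5306 0.0081] 120.70245462597342 1790.626953125 1769
```

View pics/w4.png

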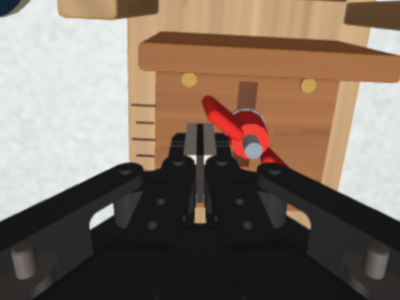

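```bash
python3 -m handwheel '[[-0.3,-0.1,-1,0,0,0],[-0.3,-0.1,-3,0,0,0],[0.3,2.8,-3,0,0,0],[0.9,5.7,-3,0,0,0],[0.9,5.7,-3,0,0,0],[0.9,5.7,-1.5,0,0,0],[0.9,5.7,0,0,0,0],[0.9,5.7,0,0,0,0]]'
python3 -c "
from rig import *
s=get_state();print(s['tcp_pos'],s['force'])"
```

```text
t: 6.95
tcp_pos: [0.5601, 0.0128, 0.0848]
orientation: [-179.8, 0.0, 77.2]
force: [0.1, -0.4, -0.0]
opening: -0.0001
grip_force: 0.0
[0.56010232 0.01282183 0.08481669] [ 0.11661769 -0.35934019 -0.04700746]
```

```bash
python3 -m handwheel '[[-1.18,-0.12,0,0,0,0],[-2.14,-0.29,0,0,0,0],[-2.98,-0.78,0,0,0,0],[-3.6,-1.52,0,0,0,0],[-3.94,-2.43,0,0,0,0],[-3.94,-3.41,0,0,0,0],[-3.6,-4.32,0,0,0,0],[-2.98,-5.06,0,0,0,0]]' && python3 -m handwheel '[[0.84,-0.49,0,0,0,0],[1.8,-0.66,0,0,0,0],[2.05,-0.64,0,0,0,0],[2.05,-0.64,0,0,0,0]]'
python3 - <<'E'
from fit import *
g=cam('wrist');s=get_state();print(s['tcp_pos'],s['orientation'],s['force'])
x,e,n=angle(g,(.5305,.008),.037);print(x[:2],np.degrees(x[2]),e,n)
d=np.array(s['tcp_pos'])[:2]-[.5306,.0081]; y=np.radians(77.2);print('Y,X',d@[np.cos(y),np.sin(y)],d@[np.sin(y),-np.cos(y)])
E
```

```text
t: 7.95
tcp_pos: [0.505, -0.0046, 0.0863]
orientation: [-180.0, 0.0, 77.2]
force: [-0.1, -0.5, -0.6]
opening: 0.0001
grip_force: 0.4
t: 8.45
tcp_pos: [0.5041, 0.0166, 0.0862]
orientation: [-180.0, -0.0, 77.3]
force: [-0.2, -0.3, -0.1]
opening: -0.0
grip_force: 0.1
[0.504  0.0164 0.0862] [-179.9901   -0.0076   77.2382] [-0.1134  0.5521 -0.6842]
[0.5312 0.0082] 124.04561864369327 1818.5074462890625 1785
Y,X 0.0021866426595157753 -0.027759021470539116
```

```bash
python3 -m handwheel '[[-0.3,-0.1,-1,0,0,0],[-0.3,-0.1,-3,0,0,0],[0.3,2.8,-3,0,0,0],[1,5.7,-3,0,0,0],[1,5.7,-3,0,0,0],[1,5.7,-1.5,0,0,0],[1,5.7,0,0,0,0],[1,5.7,0,0,0,0]]'
python3 -m handwheel '[[-1.18,-0.12,0,0,0,0],[-2.14,-0.29,0,0,0,0],[-2.98,-0.78,0,0,0,0],[-3.6,-1.52,0,0,0,0],[-3.8,-1.97,0,0,0,0],[-3.8,-1.97,0,0,0,0]]'
python3 - <<'E'
from fit import *
g=cam('wrist');s=get_state();print(s['tcp_pos'],s['orientation'],s['force'])
x,e,n=angle(g,(.5305,.008),.0363);print(x[:2],np.degrees(x[2]),e,n)
d=np.array(s['tcp_pos'])[:2]-[.5306,.0081]; y=np.radians(77.2);print('Y,X',d@[np.cos(y),np.sin(y)],d@[np.sin(y),-np.cos(y)])
E
```

```text
t: 9.5
tcp_pos: [0.5603, 0.0135, 0.0848]
orientation: [-179.8, 0.0, 77.2]
force: [-0.4, 0.8, -0.1]
opening: 0.0001
grip_force: 0.0
t: 10.25
tcp_pos: [0.5337, -0.0193, 0.0864]
orientation: [-180.0, 0.0, 77.2]
force: [0.2, 0.0, 0.5]
opening: -0.0002
grip_force: 0.0
[ 0.5339 -0.0192  0.0864] [-179.9978    0.0086   77.2284] [ 0.2294  0.2399 -0.6473]
[0.5305 0.0083] 60.08116869736072 775.6463623046875 2266
Y,X -0.025891640468039007 0.009277521445806854
```

```bash
python3 -m handwheel '[[-0.15,-0.45,0,0,0,0],[-0.19,-0.94,0,0,0,0],[-0.18,-1.18,0,0,0,0],[-0.18,-1.18,0,0,0,0]]'
cat > look.py <<'E'
from fit import *
F=[get_state()['force']]
g=cam('wrist');s=get_state()
for i in range(6): cam('wrist'); F.append(get_state()['force'])
print(s['t'],np.array(s['tcp_pos']),'F',np.mean(F,0))
x,e,n=angle(g,(.5305,.008),.036);a=np.degrees(x[2])+15.1;print(x[:2],'guide ang',a,'q',2*np.pi+np.radians(-a)%np.pi,e,n)
d=np.array(s['tcp_pos'])[:2]-[.5306,.0081]; y=np.radians(77.2);Y,X=d@[np.cos(y),np.sin(y)],d@[np.sin(y),-np.cos(y)];print('Y,X',Y,X,np.degrees(np.arctan2(Y,X)))
E
python3 look.py
```

```text
t: 10.8
tcp_pos: [0.5219, -0.0183, 0.0863]
orientation: [-180.0, 0.0, 77.2]
force: [1.0, -0.8, -0.3]
opening: 0.0003
grip_force: 0.1
10.85 [ 0.5221 -0.0184  0.0863] F [ 0.31   -0.1245  0.3609]
[0.531  0.0081] guide ang 53.013395011217376 q 8.4995196701633 1319.3387451171875 2385
Y,X -0.02772003823505203 -0.002454191520749636 -95.0594856116077
```

```bash
python3 -m handwheel '[[0.03,-0.22,0,0,0,0],[0.07,-0.44,0,0,0,0],[0.13,-0.65,0,0,0,0],[0.21,-0.85,0,0,0,0],[0.21,-0.85,0,0,0,0]]';python3 look.py
```

```text
t: 11.78
tcp_pos: [0.5142, -0.0144, 0.0863]
orientation: [-180.0, 0.0, 77.2]
force: [0.6, 0.5, -0.2]
opening: 0.0
grip_force: 0.1
11.825 [ 0.5142 -0.0144  0.0863] F [ 0.2717  0.0871 -0.151 ]
[0.5311 0.0085] guide ang 38.53298932328663 q 8.752250426442206 1746.3433837890625 2415
Y,X -0.025581703586920048 -0.010985657946213145 -113.24033907749192
```

```bash
python3 -m handwheel '[[0.06,-0.14,0,0,0,0],[0.13,-0.27,0,0,0,0],[0.21,-0.39,0,0,0,0],[0.21,-0.39,0,0,0,0]]';python3 look.py
```

```text
t: 12.62
tcp_pos: [0.5109, -0.0115, 0.0863]
orientation: [-180.0, 0.0, 77.2]
force: [0.7, -0.2, 0.6]
opening: -0.0001
grip_force: 0.2
12.675 [ 0.511  -0.0115  0.0863] F [ 0.219  -0.0791 -0.2871]
[0.5304 0.008 ] guide ang 29.360901224696505 q 8.912333563045589 1872.380859375 2440
Y,X -0.023490625026572395 -0.014801293494524023 -122.21476844981227
```

```bash
python3 -m handwheel '[[0.04,-0.06,0,0,0,0],[0.08,-0.13,0,0,0,0],[0.08,-0.13,0,0,0,0]]' | grep force;python3 look.py;  python3 -m handwheel '[[0.04,-0.06,0,0,0,0],[0.08,-0.11,0,0,0,0],[0.08,-0.11,0,0,0,0]]' | grep force;python3 look.py
```

```text
force: [-0.4, -0.2, 0.6]
grip_force: 0.3
13.4 [ 0.51   -0.0105  0.0863] F [ 0.1438 -0.0621  0.4289]
[0.5306 0.0082] guide ang 26.261033029531845 q 8.966436469429068 1935.756103515625 2428
Y,X -0.022700844031589743 -0.016012357693096394 -125.19776487049185
force: [3.3, -4.2, -1.3]
grip_force: 2.1
14.125 [ 0.5094 -0.0097  0.0864] F [ 3.8393 -3.8546 -0.8116]
[0.5301 0.0082] guide ang 25.01246440845221 q 8.988228102803992 1949.8035888671875 2427
Y,X -0.022072952251025523 -0.016718056991428813 -127.14029289335171
```

```bash
python3 -m handwheel '[[-0.3,0.4,0,0,0,0],[-0.7,0.8,0,0,0,0],[-0.7,0.8,0,0,0,0],[-0.7,0.8,-3,0,0,0],[-1.5,0.8,-6,0,0,0],[-2.5,0.8,-11,0,0,0],[-2.5,0.8,-16,0,0,0],[-2.5,0.8,-16,0,0,0]]'
python3 look.py; sed -i 's/angle(G\[n\],S,.0385)/angle(G[n],S,.036)/; s/^for n in G:/for n in ["wrist"]:/; s/^obs+=.*$/ /' run1.py; python3 run1.py; python3 -c "
from h import *
save(cam('wrist'),'w9')"
```

```text
t: 15.42
tcp_pos: [0.5125, -0.0359, 0.2495]
orientation: [179.7, -0.0, 77.2]
force: [0.1, 0.3, -0.4]
opening: -0.0004
grip_force: 0.0
15.475 [ 0.5118 -0.0358  0.2474] F [-0.1882 -0.0353 -0.1304]
[0.5306 0.0085] guide ang 24.499396132842584 q 8.99718283350091 166.7593231201172 610
Y,X -0.04693354272608293 -0.008640496225466069 -100.43138699200406
guide [0.5463 0.077 ] -13.256106277330435
wrist guide [1.0635 0.7455]
wrist stud_foot [-0.2879 -0.5566]
wrist stop_top [-1.5928  1.1529]
scene guide [ 0.3897 -1.0754]
scene stud_foot [1.0127 1.5682]
scene stop_top [ 2.6757 -3.5506]
stud [0.5305 0.0098]
wrist [0.53   0.0085] world wing 8.826568014388533 guide 22.08267429171897 q mod pi 2.7561772795537904 174.88720703125 619
```

View pics/w9.png

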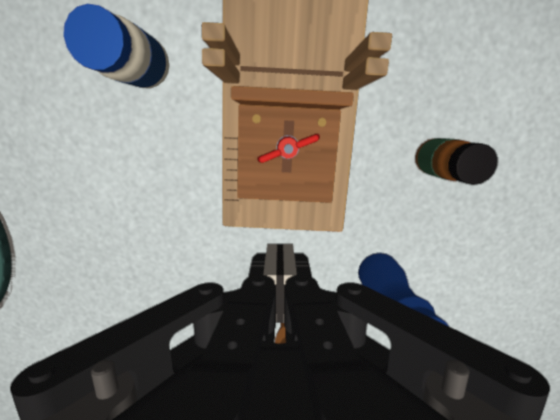

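The picture shows the nut at (288,149), with wings at about (262,160) and (318,137). That is a turn of about 9.0. The guide and the bottles are where they were, and the gripper is clear.

```bash
python3 -c "
from rig import *
print(sign_off())"
```

```text
the job is handed in; nothing more can be done
None
```

The wing nut is down tight at about 9.0 rad, turned in three clockwise strokes with the closed fingertips until it met its stop at about 5.5 N; the guide measured in place within camera error, the bottle and jar looked undisturbed, the arm was clear, and the job was handed in at about 16 s.

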